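# Seat and clamp the cartridge case

### The job

On the grey clamping fixture, push the clear case of filter cartridges along its rails, without lifting it, until it sits fully home against the end stop. Then flip the red toggle lever over so that it snaps shut and clamps the case. Use only closed fingertips or the outside of the fingers: grasp and lift nothing, leave everything else where it stands, and finish clear of everything.

Things in the scene. Friction and masses are not known exactly. Their poses are not given: they have to be found in the camera images.
- fixture: fixed clamping fixture: grey plate, x -130..110, y -130..130 mm, 12 mm thick. Origin on the bench; x along the rails to the end stop (roughly away from the robot), y left, z up. Aluminium rails (8 wide, 18 high above the plate, centred y = +-64, x -90..80 mm) leave a 120 mm channel. End stop face at x = 80, 24 high above the plate. Lever bracket x 31..69, y -107..-73, top 52 above the bench
- stop_face (a point): on the fixture: middle of the end stop's face that the case must meet, fixture frame (80, 0, 30) mm; axes as the fixture's
- case: loose clear plastic case, 110 (x) by 115 (y) by 36 mm, closed, five green cartridges seen inside, 0.18 to 0.35 kg. Lies flat on the fixture's plate between the rails, top 48 mm above the bench. Origin at centre of underside; x along the rails towards the stop, z up. Starts 25 to 55 mm short of the stop; slides with a few N
- case_near (a point): centre of the case's near face (the side away from the stop, to push on), 30 mm above the bench; axes as the case's
- case_far (a point): centre of the case's far face, which must meet the end stop (then at x = 80 mm in the fixture frame)
- clamp_lever (a joint): toggle lever angle, rad. 0 = open: handle leans outwards to the fixture's -y side, 39 deg from vertical, clamping arm raised. About 1.2 = shut: pad at the arm's end presses on the seated case, handle leans inwards over the case, 30 deg from vertical; limit 1.26. A spring throws it from its centre (0.62) to either end; about 5 to 6 N at the handle's end, pushed towards +y, starts it
- lever_hinge (a point): on the fixture: lever's hinge axis, fixture frame (50, -90, 62) mm; the axis runs along the fixture's x, the handle swings in its y-z plane, shutting towards +y
- lever_knob (a point): centre of the red handle's round end (radius 9 mm), 85 mm from the hinge; outer 45 mm of the handle red, 18 mm thick, the rest a 10 mm steel bar. Open: 53 mm outwards (fixture -y) of the hinge and 128 mm above the bench; highest on its way 147 mm. The 60 mm clamping arm leaves the hinge 60 deg to the inner side of the handle
- cart_a: filter cartridge standing upright, 22 mm diameter, 66 mm tall, lime, black, grey and white with dark green upper half; origin at centre of underside, z up; loose, on the fixture's plate left of the rails; leave alone
- cart_b: filter cartridge standing upright, 22 mm diameter, 66 mm tall, lime, black, grey and white with dark green upper half; origin at centre of underside, z up; loose, on the fixture's plate left of the rails; leave alone
- cart_c: filter cartridge standing upright, 22 mm diameter, 66 mm tall, lime, black, grey and white with dark green upper half; origin at centre of underside, z up; loose, in the blue tray; leave alone
- spare_case: a second clear case of the same size with only two cartridges, lying in the blue tray (220 by 150 mm, 30 mm high) that stands beside the fixture; leave alone; origin at centre of underside
- jar: small jar with green cap, 38 mm diameter, 55 mm tall, in the blue tray; leave alone; origin at centre of underside
- bottle: white bottle with blue cap, 54 mm diameter, 130 mm tall, at the back of the bench; leave alone; origin at centre of underside
- screwdriver: screwdriver about 170 mm long lying at the back of the bench; leave alone
Mind the look-alikes: they are no part of the job. Leave any pink, purple or yellow look-alike of the case alone.

How it is judged:
On the way, in this order (a step that is already met when the one before it is completed fails the run):
1. the case is pushed home against the end stop (within 4 mm), the lever still open (x of case_far in the frame of fixture above 0.076 m and z of case in the frame of fixture below 0.017 m and value of joint clamp_lever below 0.4 rad), for 0.1 s.
2. the lever is flipped past center and snaps shut (value of joint clamp_lever above 1.12 rad), for 0.3 s.
At the end, for the whole second after the job is handed in: the case lies flat on the plate between the rails with its far face within 4 mm of the end stop, and the toggle lever is shut (joint above 1.12 rad) with its pad pressing on the case (more than 1 N) (x of case_far in the frame of fixture above 0.076 m and z of case in the frame of fixture below 0.017 m and value of joint clamp_lever above 1.12 rad and contact force between clamp_lever and case above 1 N and linear speed of case below 0.02 m/s); the robot touches nothing.
It fails at once if the case is lifted more than 15 mm or tipped more than 0.2 rad (z of case in the frame of fixture above 0.027 m or angle between case's own z axis and vertical above 0.2 rad).
It fails at once if another thing is moved more than 20 mm (distance of any of cart_a, cart_b, cart_c, spare_case, jar, bottle, screwdriver from where it was at the start of the episode above 0.02 m).
It also fails if it takes over 48 s, if anything falls off the work surface, if the arm or the gripper's body presses on something with over 40 N, if the wrist force passes 120 N, or if a joint passes its speed limit or range.

### The arm

A 7-joint arm with a two-finger parallel gripper is mounted at the origin on the work surface. World frame = base frame: x ahead of the robot, y to its left, z up, the work surface at z = 0. Lengths are in m, angles in rad, forces in N, time in s.
With the tool pointing down it reaches from about 0.4 to 0.85 m from the base axis. Payload 4.5 kg.
Tool frame: the origin (TCP) lies midway between the tips of the shut fingers; the grasp point (between the pads) lies 19 mm behind it; z points along the fingers, y is the direction in which the jaws open and shut (so a half turn about z gives the same grasp; the last joint's range is limited). The gripper opens to 88 mm and grips with 3 to 60 N. Pads are 18 mm wide; open, the fingers measure 123 mm over their backs; the gripper's body (75 mm by 187 mm) begins 45 mm behind the grasp point.
Start: joints at [1.259, 0.689, -0.195, 1.565, 0.157, 0.902, -0.215], TCP at [0.212, -0.588, 0.239] pointing down, gripper open.
Joint ranges: [-3.01, 3.01], [-0.46, 2.08], [-1.47, 1.51], [0.13, 2.56], [-1, 4.14], [0.04, 2.09], [-2.66, 2.66]. Speed limits (rad/s): [2.57, 2.57, 3.14, 3.14, 3.14, 3.14, 3.14].

### API

Orientations are given as a unit quaternion [x, y, z, w].
In Python, from plant import get_state, snapshot, finish_job, regions_of gives the robot as it stands.
- The arm moves only by the tool send_rows, never from a script. Its argument "series" is a list of rows, each an object of numbers: "grip": the opening, from 0 (shut) to 1 (fully open); "dx", "dy", "dz": the shift along the tool's x, y, z in mm; "turn": the turn about the tool's z in rad. A call has 1 to 20 rows; each row shifts and turns the commanded pose from where the row before left it, along the tool's axes as they then stand; what a row does not reach is not made up. A row lasts 1/10 s, in which the tool goes at most 50 mm and 8.59 degrees, less where a joint would pass 70% of its speed; a pose out of reach is approached as far as the arm can. A call is refused whole if a number of a shift passes 50 or a number of a turn 0.15, either way. A call with a gripper value outside its range is refused whole. The fingers move at their own pace and stop on an object; "force" is the grip in N (left out, the last holds). Time passes only in rows, so rows that do not move let the fingers close. It gives the time, the measured TCP pose, the force and the opening at its end, in the units of the state.
- get_state(): the state, without advancing time (a new reading comes with each control period).
- snapshot(name): name is "side" or "top"; returns a dict with "img" (400x640x3 uint8, red, green, blue), "depth" (400x640 float32, m along the optical axis (not along the pixel's ray), 0 where there is no reading), "fov_y" (degrees; the focal length in pixels is half the picture's height over the tangent of half this angle, whatever the lens; pixels are square), "cx", "cy" (the principal point, pixels), "R" (3x3) and "t" (3): a world point X has camera coordinates R X + t. Camera axes: x right, y down, z forward; pixel columns grow to the right and rows downward; lengths in m; the calibration is good to about 2 mm. A picture is of the moment at which its call begins.
- finish_job(): hands the job in, once; it reports no verdict.
Trained networks look in a picture, given as the dict that the camera call returned (one of the last four; its "shot" number tells which), for a name from the list of things; names that differ only in an ending like _2 or _b are one class to them, and where a whole thing is asked for, a point or a joint stands for the part that bears it (a point fixed in the world has none). Each returns a list of dicts, best first, with "score" (0 to 1); they miss things now and then, are a little off and sometimes report something else, mostly with a low value. They report only what shows in the picture. A call takes as long as a camera call. They do not tell look-alikes from the thing itself.
- regions_of(picture, target): "pixels" (400x640 bool, what is visible of it) and "extent" ([left, top, right, bottom] in pixels, round what is visible of it).
The state is a dict: "clock": time; "q": joint angles; "qd": joint speeds; "joint_torque": joint torques, N m; "tool_pos": TCP position; "eef_rot": TCP orientation; "contact_force": force on the tool from outside, world axes, zero at the start; "moment": the same for the moment, N m; "opening": opening from 0.0 (shut) to 1.0 (fully open).
Only numpy, scipy, OpenCV 4.12 (cv2) and the standard library are available. Lean on these libraries where they do the work, as an engineer would, in place of code of your own. Each camera call takes 0.05 s, during which the arm holds its last target.

## Working session

There is one attempt and no reset: what is moved stays moved. The work goes in short steps, Python scripts to look and compute and a tool call to move; the robot and the scene stay as the last step left them, time stands still between calls to the robot, and variables do not carry over. Pictures are saved under pics/ and viewed, and the job is handed in when it is done.

Besides the shell and the picture viewer there is one more tool, called after "Call:" by a JSON object that holds its "op" and its "data", one argument or row to a line. send_rows: Moves the arm, as the interface text tells. Its arguments: {"type":"object","properties":{"series":{"type":"array","items":{"type":"object","properties":{"grip":{"type":"number"},"dx":{"type":"number"},"dy":{"type":"number"},"dz":{"type":"number"},"turn":{"type":"number"}}}},"force":{"type":"number"}},"required":["series"]}

```bash
mkdir -p pics; ls; cat > h.py <<'E'
import numpy as np, cv2, pickle
from plant import get_state, snapshot, finish_job, regions_of
def cloud(s):
    f=200/np.tan(np.radians(s['fov_y'])/2)
    v,u=np.mgrid[0:400,0:640]; d=s['depth']
    P=np.stack([(u-s['cx'])/f*d,(v-s['cy'])/f*d,d],-1)
    return (P-s['t'])@np.array(s['R'])   # R^T(P-t)
def save(s,n): cv2.imwrite('pics/'+n,cv2.cvtColor(s['img'],cv2.COLOR_RGB2BGR))
E
python3 - <<'E'
from h import *
st=get_state(); print({k:np.round(v,3) for k,v in st.items()})
for n in('top','side'):
    s=snapshot(n); save(s,n+'0.png'); pickle.dump(s,open(n+'0.pkl','wb'))
    W=cloud(s)
    for t in('fixture','case','clamp_lever','lever_knob','cart_a','bottle','spare_case'):
        for r in regions_of(s,t)[:3]:
            m=r['pixels']&(s['depth']>0)
            print(n,t,round(r['score'],2),r['extent'],np.round(np.median(W[m],0),3) if m.any() else None)
E
```

```text
pics
{'clock': np.float64(0.0), 'q': array([ 1.259,  0.69 , -0.194,  1.566,  0.157,  0.903, -0.215]), 'qd': array([-0.001, -0.001,  0.001,  0.   , -0.   ,  0.001, -0.001]), 'joint_torque': array([-1.0000e-03, -5.2757e+01, -1.2670e+00, -1.5343e+01, -5.3000e-02,
        7.0000e-03,  0.0000e+00]), 'tool_pos': array([ 0.212, -0.587,  0.238]), 'eef_rot': array([ 0.985,  0.172, -0.   , -0.001]), 'contact_force': array([-0.16 , -0.23 ,  0.581]), 'moment': array([0.027, 0.082, 0.016]), 'opening': np.float64(0.998)}
top fixture 0.97 [299.5, 154.8, 424.2, 264.4] [ 0.498 -0.161  0.013]
top case 0.88 [329.1, 185.9, 382.8, 241.7] [ 0.473 -0.143  0.048]
top case 0.79 [437.3, 205.3, 493.1, 263.3] [ 0.409 -0.431  0.036]
top case 0.61 [433.2, 140.9, 493.0, 189.6] [ 0.604 -0.43   0.036]
top clamp_lever 0.81 [386.6, 182.2, 427.9, 199.6] [ 0.517 -0.274  0.115]
top lever_knob 0.53 [385.7, 183.1, 429.3, 199.9] [ 0.517 -0.275  0.116]
top cart_a 0.5 [252.3, 170.4, 264.9, 184.9] [0.576 0.112 0.065]
top cart_a 0.46 [326.4, 162.7, 332.4, 177.5] [ 0.589 -0.077  0.076]
top cart_a 0.41 [311.4, 204.0, 320.2, 210.1
[... 293 characters left out ...]
.048]
side case 0.64 [200.2, 332.2, 273.9, 400.0] [ 0.226 -0.288  0.036]
side case 0.6 [418.8, 298.1, 509.2, 385.9] [ 0.599 -0.441  0.036]
side clamp_lever 0.6 [365.4, 237.6, 388.6, 280.8] [ 0.522 -0.253  0.119]
side lever_knob 0.76 [364.7, 238.4, 390.1, 282.4] [ 0.522 -0.252  0.117]
side cart_a 0.58 [305.5, 196.4, 320.8, 219.8] [ 0.498 -0.048  0.054]
side cart_a 0.56 [308.8, 147.3, 317.8, 172.5] [0.578 0.109 0.043]
side cart_a 0.48 [347.5, 194.7, 359.5, 219.2] [ 0.591 -0.084  0.057]
side bottle 0.97 [395.1, 150.9, 419.1, 207.2] [ 0.73  -0.089  0.075]
side spare_case 0.56 [244.0, 146.9, 297.2, 192.6] [0.472 0.135 0.039]
side spare_case 0.41 [269.3, 204.3, 400.9, 320.5] [ 0.484 -0.201  0.013]
```

```bash
python3 - <<'E'
import cv2
a=cv2.imread('pics/top0.png')[90:330,180:560]; cv2.imwrite('pics/t1.png',cv2.resize(a,None,fx=2.1,fy=2.1,interpolation=cv2.INTER_CUBIC))
a=cv2.imread('pics/side0.png')[130:400,180:540]; cv2.imwrite('pics/s1.png',cv2.resize(a,None,fx=2.2,fy=2.2,interpolation=cv2.INTER_CUBIC))
E
```

```text
(no output)
```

View pics/t1.png

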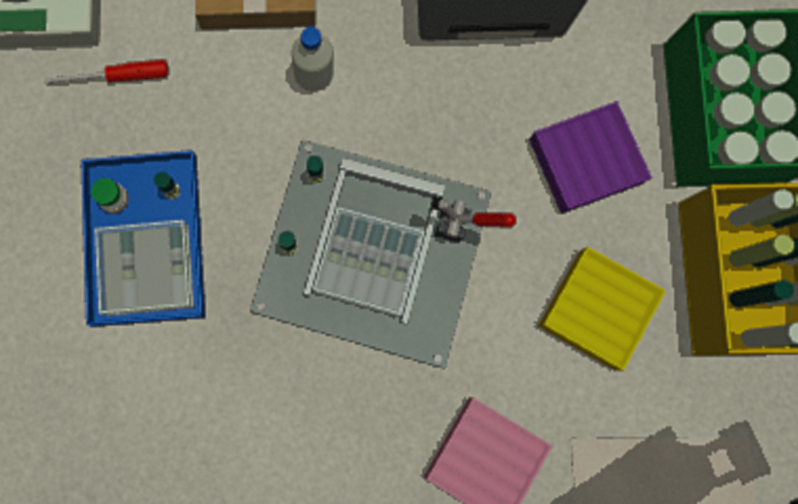

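View pics/s1.png

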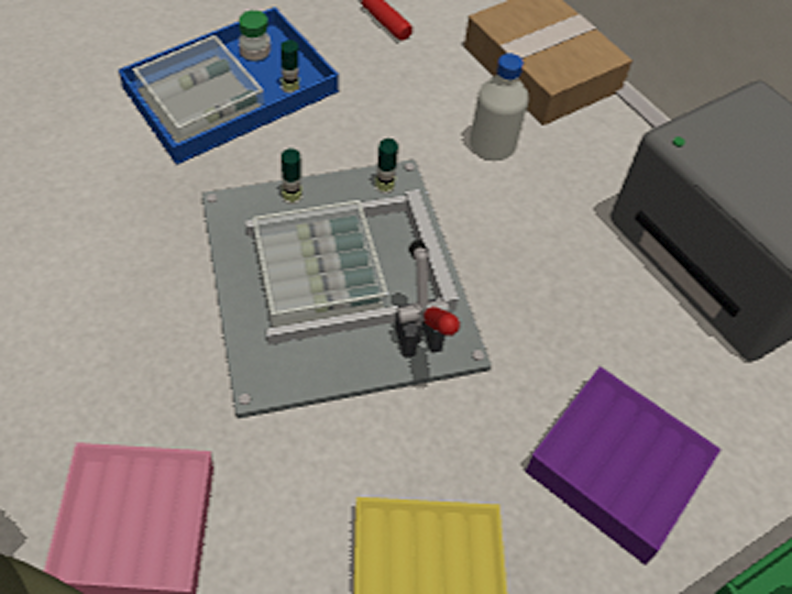

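```bash
python3 - <<'E'
from h import *
from scipy.optimize import least_squares
for n in('top','side'):
    s=pickle.load(open(n+'0.pkl','rb')); W=cloud(s)
    z=W[...,2]; ok=(s['depth']>0)&(abs(W[...,0]-.49)<.22)&(abs(W[...,1]+.17)<.22)
    def rect(m,name):
        m=m.astype(np.uint8); 
        k,l,st,_=cv2.connectedComponentsWithStats(m); i=1+np.argmax(st[1:,4])
        p=W[l==i][:,:2].astype(np.float32)*1000
        r=cv2.minAreaRect(p); print(n,name,np.round(r[0],1),np.round(r[1],1),round(r[2],1),len(p)); return r
    rect(ok&(z>.008),'plate+'); rect(ok&(z>.008)&(z<.016),'plate')
    rect(ok&(z>.044)&(z<.052),'casetop')
    rect(ok&(z>.033)&(z<.040),'36')
    c=ok&(z>.08)
    im=s['img'].astype(int); red=ok&(im[...,0]>110)&(im[...,1]<60)&(im[...,2]<60)&(z>.06)
    p=W[red]; print('red',p.min(0),p.max(0),np.median(p,0),len(p))
E
```

```text
top plate+ [ 489.5 -158.4] [281.  240.6] 72.7 8219
top plate [ 492.6 -148.4] [260.1 240.6] 72.7 4218
top casetop [ 475.2 -143. ] [114.8 110.8] 72.8 1736
top 36 [ 584.8 -177.1] [136.5  15.3] 72.8 244
red [ 0.50088888 -0.30929641  0.10006988] [ 0.5189546  -0.26958329  0.13944226] [ 0.50783757 -0.30144086  0.13541598] 32
side plate+ [ 491.1 -158. ] [283.1 240.2] 72.7 11156
side plate [ 494.1 -147.9] [261.9 240.3] 72.7 5686
side casetop [ 476.5 -143.1] [117.  110.4] 72.6 2353
side 36 [ 286.7 -282.6] [33.3 71.8] 0.0 411
red [ 0.50010631 -0.31105562  0.08134465] [ 0.52105234 -0.25983758  0.13902987] [ 0.5080338  -0.30203088  0.13418001] 79
```

The top view shows the fixture yawed about -17° and the case 53 mm short of the stop. The red knob matches its predicted open position, and purple, yellow and pink look-alikes stand around it. I'll close the fingers, align tool x with the rails, and move over to a point behind the case.

Call:
{"op": "send_rows", "data": {
  "series": [
    {"grip":0,"turn":0.13},
    {"grip":0,"turn":0.13},
    {"grip":0,"turn":0.13},
    {"grip":0,"turn":0.13},
    {"grip":0,"turn":0.13},
    {"grip":0,"dx":2,"dy":-28},
    {"grip":0,"dx":2,"dy":-28},
    {"grip":0,"dx":2,"dy":-28},
    {"grip":0,"dx":2,"dy":-28},
    {"grip":0,"dx":2,"dy":-28},
    {"grip":0,"dx":2,"dy":-28},
    {"grip":0,"dx":2,"dy":-28},
    {"grip":0,"dx":2,"dy":-28},
    {"grip":0,"dx":2,"dy":-28},
    {"grip":0,"dx":2,"dy":-28},
    {"grip":0,"dx":2,"dy":-28},
    {"grip":0,"dx":2,"dy":-28},
    {"grip":0}
  ]
}}

```text
schema error: expected keys grip, dx, dy, dz, turn
```

```bash
cat >> h.py <<'E'
from scipy.spatial.transform import Rotation as Ro
O=np.array([502.9,-151.1]); A=np.radians(-17.3)
ex=np.array([np.cos(A),np.sin(A)]); ey=np.array([-ex[1],ex[0]])
def fx(p): d=np.array(p[:2])*1000-O; return np.round([d@ex,d@ey,p[2]*1000],1)
def rep():
    s=get_state(); M=Ro.from_quat(s['eef_rot']).as_matrix()
    print(round(float(s['clock']),2),'fix',fx(s['tool_pos']),'toolx yaw',np.round(np.degrees(np.arctan2(M[1,0],M[0,0])),2),'z',np.round(M[:,2],3),'F',np.round(s['contact_force'],1),'op',round(float(s['opening']),3))
E
python3 -c "
from h import *
rep()"
```

```text
0.8 fix [-148.  -503.7  238.8] toolx yaw 19.81 z [ 0. -0. -1.] F [-0.4 -0.1  0.6] op 0.999
```

Call:
{"op": "send_rows", "data": {
  "series": [
    {"grip":0,"dx":0,"dy":0,"dz":0,"turn":0.13},
    {"grip":0,"dx":0,"dy":0,"dz":0,"turn":0.13},
    {"grip":0,"dx":0,"dy":0,"dz":0,"turn":0.13},
    {"grip":0,"dx":0,"dy":0,"dz":0,"turn":0.13},
    {"grip":0,"dx":0,"dy":0,"dz":0,"turn":0.13},
    {"grip":0,"dx":2,"dy":-28,"dz":0,"turn":0},
    {"grip":0,"dx":2,"dy":-28,"dz":0,"turn":0},
    {"grip":0,"dx":2,"dy":-28,"dz":0,"turn":0},
    {"grip":0,"dx":2,"dy":-28,"dz":0,"turn":0},
    {"grip":0,"dx":2,"dy":-28,"dz":0,"turn":0},
    {"grip":0,"dx":2,"dy":-28,"dz":0,"turn":0},
    {"grip":0,"dx":2,"dy":-28,"dz":0,"turn":0},
    {"grip":0,"dx":2,"dy":-28,"dz":0,"turn":0},
    {"grip":0,"dx":2,"dy":-28,"dz":0,"turn":0},
    {"grip":0,"dx":2,"dy":-28,"dz":0,"turn":0},
    {"grip":0,"dx":2,"dy":-28,"dz":0,"turn":0},
    {"grip":0,"dx":0,"dy":0,"dz":0,"turn":0}
  ]
}}

```text
clock: 2.5
tool_pos: [0.3267, -0.2972, 0.2388]
eef_rot: [0.989, -0.148, 0.0, -0.001]
contact_force: [0.5, 0.1, 0.6]
opening: 0.008
```

```bash
python3 -c "
from h import *
rep()"
```

```text
2.5 fix [-124.7 -191.9  238.8] toolx yaw -17.05 z [ 0.001  0.002 -1.   ] F [0.5 0.1 0.6] op 0.008
```

Call:
{"op": "send_rows", "data": {
  "series": [
    {"grip":0,"dx":2,"dy":-28,"dz":0,"turn":0},
    {"grip":0,"dx":2,"dy":-28,"dz":0,"turn":0},
    {"grip":0,"dx":2,"dy":-28,"dz":0,"turn":0},
    {"grip":0,"dx":2,"dy":-28,"dz":0,"turn":0},
    {"grip":0,"dx":2,"dy":-28,"dz":0,"turn":0},
    {"grip":0,"dx":2,"dy":-28,"dz":0,"turn":0},
    {"grip":0,"dx":0,"dy":-24,"dz":0,"turn":0},
    {"grip":0,"dx":0,"dy":0,"dz":30,"turn":0},
    {"grip":0,"dx":0,"dy":0,"dz":30,"turn":0},
    {"grip":0,"dx":0,"dy":0,"dz":30,"turn":0},
    {"grip":0,"dx":0,"dy":0,"dz":30,"turn":0},
    {"grip":0,"dx":0,"dy":0,"dz":20,"turn":0},
    {"grip":0,"dx":0,"dy":0,"dz":0,"turn":0}
  ]
}}

```text
clock: 3.8
tool_pos: [0.3934, -0.1217, 0.0969]
eef_rot: [0.988, -0.152, -0.002, 0.0]
contact_force: [0.1, -0.0, 0.5]
opening: 0.003
```

```bash
python3 -c "
from h import *
rep()
s=snapshot('side');save(s,'side1.png')"
```

```text
3.8 fix [-113.3   -4.5   96.9] toolx yaw -17.47 z [-0.003  0.    -1.   ] F [ 0.1 -0.   0.5] op 0.003
```

View pics/side1.png

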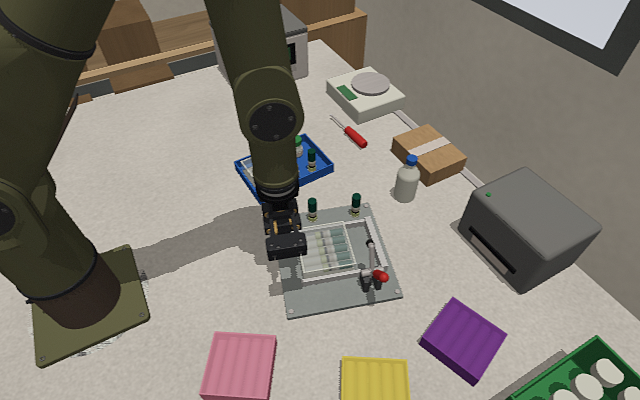

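The side view shows the gripper at (285,240), behind the case's near edge (300,250) and lined up with the rails. Next I'll descend and move up to contact.

Call:
{"op": "send_rows", "data": {
  "series": [
    {"grip":0,"dx":0,"dy":-4,"dz":20,"turn":0},
    {"grip":0,"dx":0,"dy":0,"dz":20,"turn":0},
    {"grip":0,"dx":0,"dy":0,"dz":20,"turn":0},
    {"grip":0,"dx":0,"dy":0,"dz":10,"turn":0},
    {"grip":0,"dx":5,"dy":0,"dz":0,"turn":0},
    {"grip":0,"dx":5,"dy":0,"dz":0,"turn":0},
    {"grip":0,"dx":5,"dy":0,"dz":0,"turn":0},
    {"grip":0,"dx":5,"dy":0,"dz":0,"turn":0},
    {"grip":0,"dx":5,"dy":0,"dz":0,"turn":0},
    {"grip":0,"dx":5,"dy":0,"dz":0,"turn":0},
    {"grip":0,"dx":5,"dy":0,"dz":0,"turn":0},
    {"grip":0,"dx":5,"dy":0,"dz":0,"turn":0}
  ]
}}

```text
clock: 5.05
tool_pos: [0.4472, -0.1335, 0.0412]
eef_rot: [0.988, -0.151, -0.014, -0.002]
contact_force: [-3.1, 1.3, 2.9]
opening: 0.005
```

```bash
python3 -c "
from h import *
rep()
"
```

```text
5.05 fix [-58.4   0.2  41.2] toolx yaw -17.43 z [-0.027  0.008 -1.   ] F [-3.1  1.3  2.9] op 0.005
```

```bash
python3 -c "
from h import *
s=get_state();print(np.round(s['q'],3))
s=snapshot('side');save(s,'side2.png');rep()
a=cv2.imread('pics/side2.png')[170:340,200:450]; cv2.imwrite('pics/s2.png',cv2.resize(a,None,fx=3,fy=3,interpolation=cv2.INTER_CUBIC))"
```

```text
[ 0.226  0.87  -0.053  2.146  0.243  0.158 -1.924]
5.1 fix [-56.9   0.4  41.2] toolx yaw -17.44 z [-0.024  0.007 -1.   ] F [-1.1  1.1  1.3] op 0.004
```

View pics/s2.png

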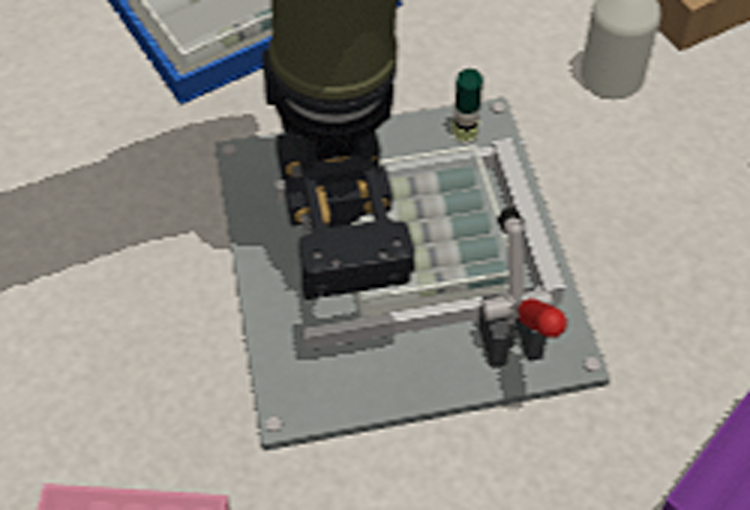

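The case is being pushed; wrist joint 6 came near its limit, so the tip stayed at 41 mm. I'll back off slightly, go lower, and push on.

Call:
{"op": "send_rows", "data": {
  "series": [
    {"grip":0,"dx":-3,"dy":0,"dz":4,"turn":0},
    {"grip":0,"dx":0,"dy":0,"dz":8,"turn":0},
    {"grip":0,"dx":0,"dy":0,"dz":0,"turn":0}
  ]
}}

```text
clock: 5.4
tool_pos: [0.4438, -0.1322, 0.0283]
eef_rot: [0.988, -0.151, -0.014, -0.002]
contact_force: [-0.7, -0.1, -0.3]
opening: 0.004
```

```bash
python3 -c "
from h import *
rep()
s=snapshot('top');W=cloud(s);save(s,'top2.png')
r=regions_of(s,'case')
for q in r[:3]:
  m=q['pixels']&(s['depth']>0); p=W[m]; p=p[abs(p[:,2]-.048)<.005]
  if len(p): d=p[:,:2]*1000-O; print(q['score'],np.percentile(d@ex,[1,50,99]),np.percentile(d@ey,[1,50,99]))
"
```

```text
5.4 fix [-62.    0.4  28.3] toolx yaw -17.41 z [-0.027  0.008 -1.   ] F [-0.7 -0.1 -0.3] op 0.004
0.55 [-8.8272506  11.96604067 32.75933195] [-333.7315     -330.67759881 -327.62369763]
```

Call:
{"op": "send_rows", "data": {
  "series": [
    {"grip":0,"dx":4,"dy":0,"dz":0,"turn":0},
    {"grip":0,"dx":4,"dy":0,"dz":0,"turn":0},
    {"grip":0,"dx":4,"dy":0,"dz":0,"turn":0},
    {"grip":0,"dx":3,"dy":0,"dz":0,"turn":0},
    {"grip":0,"dx":2,"dy":0,"dz":0,"turn":0},
    {"grip":0,"dx":2,"dy":0,"dz":0,"turn":0}
  ]
}}

```text
clock: 6.1
tool_pos: [0.4615, -0.1381, 0.0289]
eef_rot: [0.988, -0.152, -0.014, -0.002]
contact_force: [-3.8, 1.2, 3.3]
opening: 0.009
```

```bash
python3 -c "
from h import *
rep()
"
```

```text
6.1 fix [-43.3   0.1  28.9] toolx yaw -17.43 z [-0.027  0.008 -1.   ] F [-3.8  1.2  3.3] op 0.009
```

Call:
{"op": "send_rows", "data": {
  "series": [
    {"grip":0,"dx":2,"dy":0,"dz":0,"turn":0},
    {"grip":0,"dx":2,"dy":0,"dz":0,"turn":0},
    {"grip":0,"dx":1,"dy":0,"dz":0,"turn":0},
    {"grip":0,"dx":0,"dy":0,"dz":0,"turn":0}
  ]
}}

```text
clock: 6.5
tool_pos: [0.4626, -0.1385, 0.0286]
eef_rot: [0.988, -0.151, -0.018, -0.002]
contact_force: [-8.8, 3.8, 8.3]
opening: 0.005
```

```bash
python3 -c "
from h import *
rep()
"
```

```text
6.5 fix [-42.2   0.   28.6] toolx yaw -17.4 z [-0.034  0.009 -0.999] F [-8.8  3.8  8.3] op 0.005
```

Call:
{"op": "send_rows", "data": {
  "series": [
    {"grip":0,"dx":2,"dy":0,"dz":0,"turn":0},
    {"grip":0,"dx":2,"dy":0,"dz":0,"turn":0},
    {"grip":0,"dx":0,"dy":0,"dz":0,"turn":0},
    {"grip":0,"dx":0,"dy":0,"dz":0,"turn":0}
  ]
}}

```text
clock: 6.9
tool_pos: [0.4625, -0.1386, 0.0285]
eef_rot: [0.988, -0.151, -0.021, -0.002]
contact_force: [-14.3, 5.8, 12.5]
opening: 0.001
```

```bash
python3 -c "
from h import *
rep()
s=snapshot('side');save(s,'side3.png')
a=cv2.imread('pics/side3.png')[190:330,250:430]; cv2.imwrite('pics/s3.png',cv2.resize(a,None,fx=4,fy=4,interpolation=cv2.INTER_CUBIC))"
```

```text
6.9 fix [-42.3  -0.   28.5] toolx yaw -17.36 z [-0.042  0.01  -0.999] F [-14.3   5.8  12.5] op 0.001
```

View pics/s3.png

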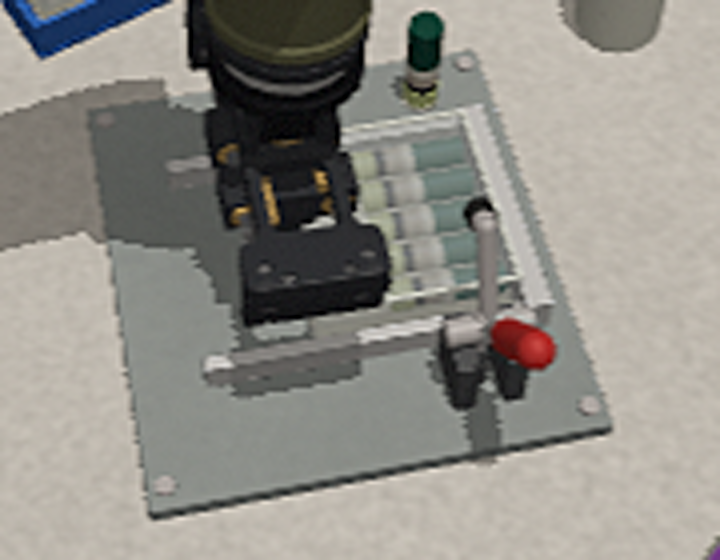

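The tip stands still at x = -42 while the force rises to 15 N, and in the picture the case's far edge meets the stop. I'll back off horizontally, rise, and measure.

Call:
{"op": "send_rows", "data": {
  "series": [
    {"grip":0,"dx":-5,"dy":0,"dz":0,"turn":0},
    {"grip":0,"dx":-6,"dy":0,"dz":0,"turn":0},
    {"grip":0,"dx":-6,"dy":0,"dz":0,"turn":0},
    {"grip":0,"dx":0,"dy":0,"dz":-20,"turn":0},
    {"grip":0,"dx":0,"dy":0,"dz":-30,"turn":0},
    {"grip":0,"dx":0,"dy":0,"dz":-30,"turn":0},
    {"grip":0,"dx":0,"dy":0,"dz":-30,"turn":0},
    {"grip":0,"dx":0,"dy":0,"dz":-30,"turn":0},
    {"grip":0,"dx":0,"dy":0,"dz":-30,"turn":0},
    {"grip":0,"dx":0,"dy":0,"dz":-20,"turn":0},
    {"grip":0,"dx":0,"dy":0,"dz":0,"turn":0}
  ]
}}

```text
clock: 8.05
tool_pos: [0.462, -0.1378, 0.2215]
eef_rot: [0.988, -0.152, -0.009, -0.002]
contact_force: [0.0, -0.3, 1.3]
opening: 0.005
```

```bash
cat > m.py <<'E'
from h import *
import sys
rep()
s=snapshot('side');W=cloud(s);save(s,sys.argv[1])
f=np.stack([(W[...,:2]*1000-O)@ex,(W[...,:2]*1000-O)@ey,W[...,2]*1000],-1)
m=(s['depth']>0)&(abs(f[...,2]-48)<4)&(abs(f[...,1]+10)<40)&(abs(f[...,0])<100)
p=f[m]; print('top pts',len(p),np.percentile(p,[1,50,99],axis=0).round(1).tolist())
im=s['img'].astype(int); red=(im[...,0]>110)&(im[...,1]<60)&(im[...,2]<60)&(abs(f[...,0]-50)<40)&(abs(f[...,1]+90)<90)
print('red',len(f[red]),np.percentile(f[red],[2,50,98],axis=0).round(1).tolist())
a=cv2.imread('pics/'+sys.argv[1])[190:330,250:430]; cv2.imwrite('pics/z_'+sys.argv[1],cv2.resize(a,None,fx=4,fy=4,interpolation=cv2.INTER_CUBIC))
E
python3 m.py side4.png
```

```text
8.05 fix [-43.    0.6 221.5] toolx yaw -17.46 z [-0.018  0.006 -1.   ] F [ 0.  -0.3  1.3] op 0.005
top pts 1471 [[-29.2, -49.2, 45.4], [20.3, -10.1, 48.2], [79.3, 28.9, 51.0]]
red 86 [[42.4, -151.0, 99.7], [47.3, -142.1, 133.1], [54.8, -110.0, 138.8]]
```

View pics/z_side4.png

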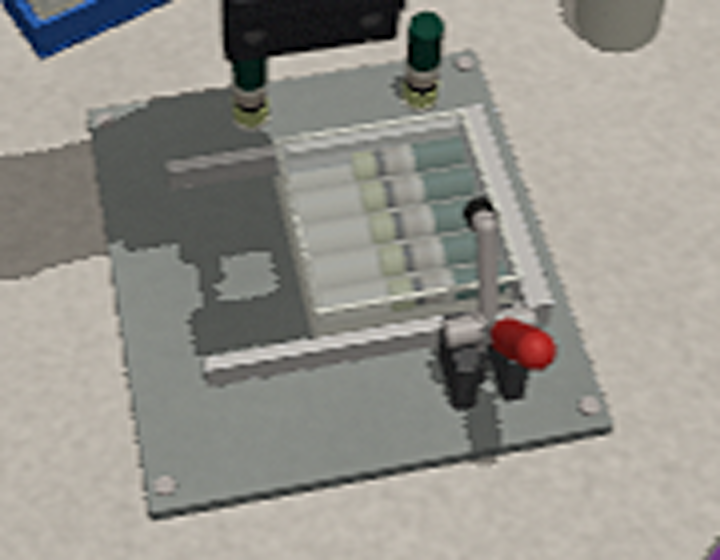

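The case top spans x = -29 to 79, so it is home, and the lever is still open with the knob at y about -142. I'll move to the outer side of the lever.

Call:
{"op": "send_rows", "data": {
  "series": [
    {"grip":0,"dx":12,"dy":25,"dz":0,"turn":0},
    {"grip":0,"dx":12,"dy":25,"dz":0,"turn":0},
    {"grip":0,"dx":12,"dy":25,"dz":0,"turn":0},
    {"grip":0,"dx":12,"dy":25,"dz":0,"turn":0},
    {"grip":0,"dx":12,"dy":25,"dz":0,"turn":0},
    {"grip":0,"dx":12,"dy":25,"dz":0,"turn":0},
    {"grip":0,"dx":12,"dy":25,"dz":0,"turn":0},
    {"grip":0,"dx":9,"dy":25,"dz":0,"turn":0},
    {"grip":0,"dx":0,"dy":0,"dz":0,"turn":0},
    {"grip":0,"dx":0,"dy":0,"dz":0,"turn":0}
  ]
}}

```text
clock: 9.1
tool_pos: [0.4875, -0.3556, 0.2148]
eef_rot: [0.988, -0.152, -0.015, -0.002]
contact_force: [-0.3, 0.8, 0.3]
opening: 0.003
```

```bash
python3 -c "
from h import *
rep()
"
```

```text
9.1 fix [  46.1 -199.8  214.8] toolx yaw -17.48 z [-0.028  0.009 -1.   ] F [-0.3  0.8  0.3] op 0.003
```

Call:
{"op": "send_rows", "data": {
  "series": [
    {"grip":0,"dx":3,"dy":0,"dz":25,"turn":0},
    {"grip":0,"dx":3,"dy":0,"dz":25,"turn":0},
    {"grip":0,"dx":1,"dy":0,"dz":25,"turn":0},
    {"grip":0,"dx":0,"dy":0,"dz":25,"turn":0},
    {"grip":0,"dx":0,"dy":0,"dz":0,"turn":0},
    {"grip":0,"dx":0,"dy":-10,"dz":0,"turn":0},
    {"grip":0,"dx":0,"dy":-10,"dz":0,"turn":0},
    {"grip":0,"dx":0,"dy":0,"dz":0,"turn":0}
  ]
}}

```text
clock: 9.9
tool_pos: [0.5003, -0.3351, 0.1177]
eef_rot: [0.989, -0.149, -0.012, -0.003]
contact_force: [-0.1, -0.1, 0.1]
opening: 0.006
```

```bash
python3 m.py side5.png
```

```text
9.9 fix [  52.3 -176.5  117.7] toolx yaw -17.2 z [-0.023  0.009 -1.   ] F [-0.1 -0.1  0.1] op 0.006
top pts 1330 [[-29.1, -49.3, 45.4], [15.2, -11.8, 48.3], [61.7, 29.3, 51.1]]
red 6 [[42.9, -144.9, 125.9], [43.7, -141.8, 134.8], [44.8, -137.4, 137.8]]
```

View pics/z_side5.png

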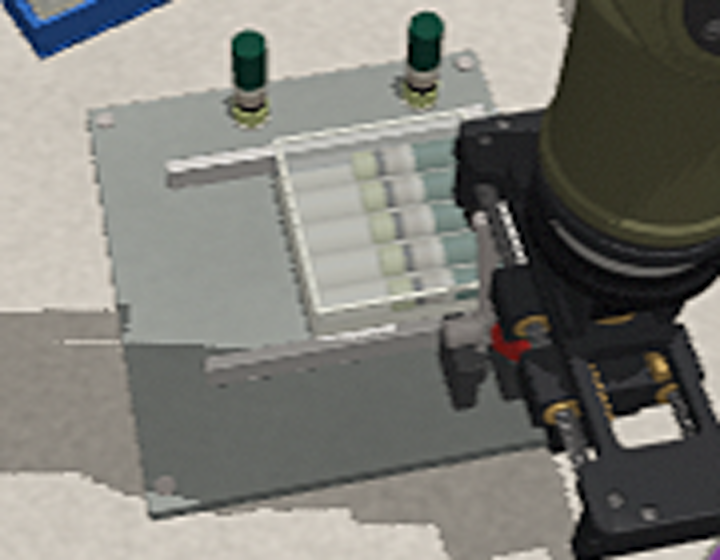

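The finger stands just outside the red knob (knob at about (510,345) in the crop), with the gripper body well above. Now I'll push towards +y.

Call:
{"op": "send_rows", "data": {
  "series": [
    {"grip":0,"dx":0,"dy":-5,"dz":5,"turn":0},
    {"grip":0,"dx":0,"dy":-5,"dz":0,"turn":0},
    {"grip":0,"dx":0,"dy":-5,"dz":0,"turn":0},
    {"grip":0,"dx":0,"dy":-5,"dz":0,"turn":0},
    {"grip":0,"dx":0,"dy":-5,"dz":0,"turn":0}
  ]
}}

```text
clock: 10.45
tool_pos: [0.5028, -0.3227, 0.1131]
eef_rot: [0.988, -0.154, -0.014, 0.004]
contact_force: [-8.4, -17.8, 15.1]
opening: 0.01
```

```bash
python3 -c "
from h import *
rep()"
```

```text
10.45 fix [  51.  -163.8  113.1] toolx yaw -17.74 z [-0.028 -0.004 -1.   ] F [ -8.4 -17.8  15.1] op 0.01
```

Contact is made, but friction on the knob (upward force 15 N) wastes the push, so I'll follow the arc by rising while pushing.

Call:
{"op": "send_rows", "data": {
  "series": [
    {"grip":0,"dx":0,"dy":-3,"dz":-4,"turn":0},
    {"grip":0,"dx":0,"dy":-4,"dz":-3,"turn":0},
    {"grip":0,"dx":0,"dy":-5,"dz":-3,"turn":0},
    {"grip":0,"dx":0,"dy":-5,"dz":-2,"turn":0},
    {"grip":0,"dx":0,"dy":-5,"dz":-2,"turn":0}
  ]
}}

```text
clock: 10.95
tool_pos: [0.5118, -0.298, 0.127]
eef_rot: [0.988, -0.154, -0.013, 0.001]
contact_force: [-1.6, -5.7, 6.6]
opening: 0.002
```

```bash
python3 -c "
from h import *
rep()"
```

```text
10.95 fix [  52.2 -137.6  127. ] toolx yaw -17.67 z [-0.025  0.001 -1.   ] F [-1.6 -5.7  6.6] op 0.002
```

Call:
{"op": "send_rows", "data": {
  "series": [
    {"grip":0,"dx":0,"dy":-5,"dz":-1,"turn":0},
    {"grip":0,"dx":0,"dy":-5,"dz":0,"turn":0},
    {"grip":0,"dx":0,"dy":-5,"dz":0,"turn":0},
    {"grip":0,"dx":0,"dy":-5,"dz":0,"turn":0},
    {"grip":0,"dx":0,"dy":-5,"dz":0,"turn":0},
    {"grip":0,"dx":0,"dy":-4,"dz":0,"turn":0},
    {"grip":0,"dx":0,"dy":0,"dz":0,"turn":0}
  ]
}}

```text
clock: 11.65
tool_pos: [0.5215, -0.2643, 0.1261]
eef_rot: [0.988, -0.151, -0.014, -0.002]
contact_force: [0.2, -0.2, -0.7]
opening: 0.001
```

```bash
python3 m.py side6.png
```

```text
11.65 fix [  51.4 -102.6  126.1] toolx yaw -17.33 z [-0.026  0.009 -1.   ] F [ 0.2 -0.2 -0.7] op 0.001
top pts 1221 [[-29.4, -49.0, 45.4], [11.9, -8.5, 48.3], [59.6, 29.1, 51.1]]
red 4 [[43.2, -77.5, 101.1], [44.0, -74.2, 101.7], [45.5, -71.4, 103.9]]
```

View pics/z_side6.png

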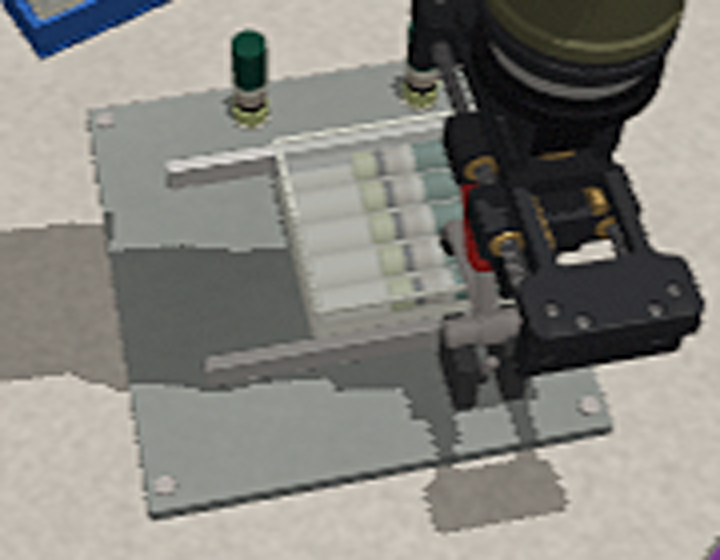

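The lever has snapped over (red handle leaning inward at about (478,230), no contact force). I'll retreat outward, then up and back.

Call:
{"op": "send_rows", "data": {
  "series": [
    {"grip":0,"dx":0,"dy":15,"dz":0,"turn":0},
    {"grip":0,"dx":0,"dy":20,"dz":0,"turn":0},
    {"grip":0,"dx":0,"dy":25,"dz":0,"turn":0},
    {"grip":0,"dx":0,"dy":25,"dz":-20,"turn":0},
    {"grip":0,"dx":0,"dy":25,"dz":-25,"turn":0},
    {"grip":0,"dx":-5,"dy":25,"dz":-25,"turn":0},
    {"grip":0,"dx":-15,"dy":25,"dz":-25,"turn":0},
    {"grip":0,"dx":-20,"dy":25,"dz":-10,"turn":0},
    {"grip":0,"dx":-20,"dy":25,"dz":0,"turn":0},
    {"grip":0,"dx":-20,"dy":25,"dz":0,"turn":0},
    {"grip":0,"dx":-20,"dy":25,"dz":0,"turn":0},
    {"grip":0,"dx":-20,"dy":20,"dz":0,"turn":0},
    {"grip":0,"dx":0,"dy":0,"dz":0,"turn":0},
    {"grip":0,"dx":0,"dy":0,"dz":0,"turn":0}
  ]
}}

```text
clock: 13.1
tool_pos: [0.3241, -0.4988, 0.2347]
eef_rot: [0.988, -0.153, -0.014, -0.002]
contact_force: [1.4, 0.1, 0.2]
opening: 0.006
```

```bash
python3 m.py side7.png; python3 -c "
from h import *
s=snapshot('top');save(s,'top7.png');W=cloud(s)
for t in('cart_a','bottle','spare_case','screwdriver','jar'):
  for r in regions_of(s,t)[:3]:
    m=r['pixels']&(s['depth']>0); print(t,round(r['score'],2),np.round(np.median(W[m],0),3))"
```

```text
13.1 fix [ -67.3 -385.1  234.7] toolx yaw -17.6 z [-0.026  0.008 -1.   ] F [1.4 0.1 0.2] op 0.006
cart_a 0.66 [ 0.495 -0.043  0.076]
bottle 0.68 [ 0.728 -0.078  0.085]
spare_case 0.9 [0.473 0.146 0.04 ]
spare_case 0.33 [ 0.463 -0.146  0.013]
screwdriver 0.74 [0.742 0.167 0.022]
screwdriver 0.74 [ 0.589 -0.078  0.075]
jar 0.53 [0.566 0.187 0.057]Traceback (most recent call last):
  File "m.py", line 7, in <module>
    p=f[m]; print('top pts',len(p),np.percentile(p,[1,50,99],axis=0).round(1).tolist())
                                   ~~~~~~~~~~~~~^^^^^^^^^^^^^^^^^^^^
    return _quantile_unchecked(
        a, q, axis, out, overwrite_input, method, keepdims, weights)
    return _ureduce(a,
                    func=_quantile_ureduce_func,
    ...<5 lines>...
                    overwrite_input=overwrite_input,
                    method=method)
    r = func(a, **kwargs)
    result = _quantile(arr,
                       quantiles=q,
    ...<2 lines>...
                       out=out,
                       weights=wgt)
    slices_having_nans = np.isnan(arr[-1, ...])
                                  ~~~^^^^^^^^^
IndexError: index -1 is out of bounds for axis 0 with size 0
```

View pics/top7.png

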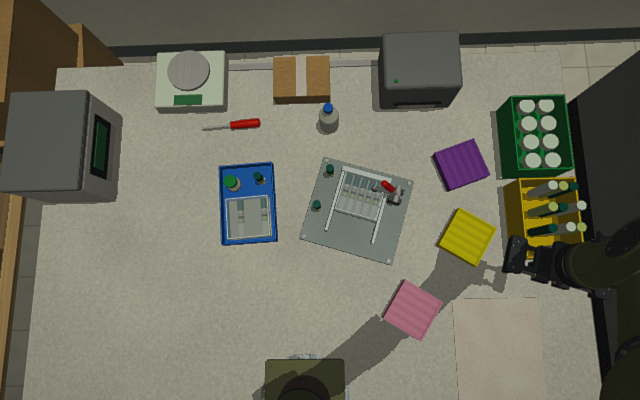

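The side view is blocked by the arm; the top view shows the case against the stop (360,195) and the red handle leaning inward (388,187). I'll measure from the top and rise a little for clearance.

Call:
{"op": "send_rows", "data": {
  "series": [
    {"grip":0,"dx":0,"dy":-20,"dz":-20,"turn":0},
    {"grip":0,"dx":0,"dy":-20,"dz":-20,"turn":0},
    {"grip":0,"dx":0,"dy":0,"dz":0,"turn":0},
    {"grip":0,"dx":0,"dy":0,"dz":0,"turn":0},
    {"grip":0,"dx":0,"dy":0,"dz":0,"turn":0}
  ]
}}

```text
clock: 13.95
tool_pos: [0.3376, -0.4605, 0.2737]
eef_rot: [0.988, -0.152, -0.014, -0.002]
contact_force: [-0.1, 0.0, -0.1]
opening: 0.002
```

```bash
sed -e "s/snapshot('side')/snapshot('top')/" -e 's/\[190:330,250:430\]/[140:280,290:430]/' m.py > mt.py; python3 mt.py top8.png; python3 -c "
import numpy as np
for th in (1.12,1.2,1.26):
  a=th-np.radians(39); print(th,-90+85*np.sin(a),62+85*np.cos(a))"
```

```text
13.95 fix [ -65.8 -344.6  273.7] toolx yaw -17.49 z [-0.028  0.008 -1.   ] F [-0.1  0.  -0.1] op 0.002
top pts 1125 [[-30.1, -49.0, 44.3], [20.4, -8.5, 48.0], [77.8, 29.3, 51.8]]
red 44 [[42.9, -76.9, 104.7], [48.6, -52.9, 141.2], [53.0, -42.0, 145.7]]
1.12 -53.84732603331097 138.92843534778467
1.2 -47.8152405342566 135.79326574164725
1.26 -43.46621045918671 133.13091051695665
```

View pics/z_top8.png

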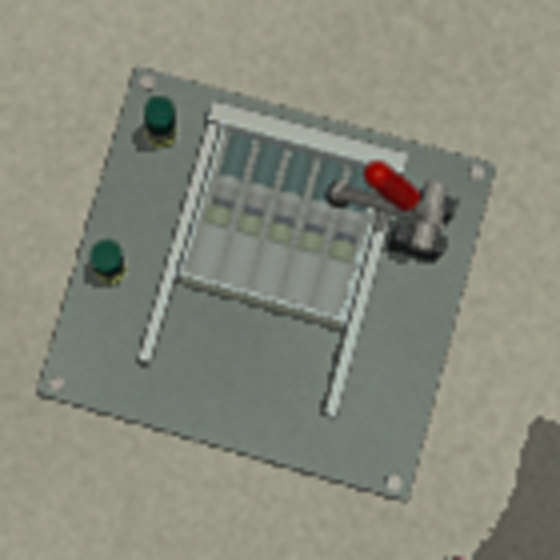

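```bash
cat > fit.py <<'E'
from h import *
from scipy.optimize import least_squares
for n in('top','side'):
    s=snapshot(n);save(s,n+'9.png');W=cloud(s)
    f=np.stack([(W[...,:2]*1000-O)@ex,(W[...,:2]*1000-O)@ey,W[...,2]*1000],-1)
    im=s['img'].astype(int); m=(im[...,0]>110)&(im[...,1]<60)&(im[...,2]<60)&(abs(f[...,0]-50)<40)&(abs(f[...,1]+90)<90)&(f[...,2]>80)
    p=f[m]; print(n,len(p))
    if len(p)<10: continue
    def res(v):
        a=v[0]-np.radians(39); u=np.array([0,np.sin(a),np.cos(a)]); q=p-[50+v[1],-90,62+v[2]]
        t=np.clip(q@u,40,85); return np.r_[np.linalg.norm(q-t[:,None]*u,axis=1)-9, v[1:]*2]
    r=least_squares(res,[1.1,0,0],loss='soft_l1'); print(r.x,np.std(r.fun[:-2]))
E
python3 fit.py
```

```text
top 42
[ 1.19295305  0.58398543 -0.1811094 ] 1.1431429387294598
side 0
```

The lever fits at 1.19 rad, the case is home, and the arm is free. Handing in.

```bash
python3 -c "
from h import *
rep(); print(finish_job()); rep()"
```

```text
14.1 fix [ -65.8 -344.4  273.6] toolx yaw -17.5 z [-0.028  0.009 -1.   ] F [ 0.1 -0.3 -0.6] op 0.005
the job is handed in; nothing more can be done
None
the job is handed in; nothing more can be done
```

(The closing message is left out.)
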